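Set the photometer's filter to the third click and start a reading

TASK

On top of the white photometer, push the upright filter lever along its slot with your fingertips, away from the home stop bar, until it sits in the third click counted from home (home itself is not a click, and the lever may already be standing in the first click), without letting it run on to the fourth. Then press the larger round key right down to take the reading, let it come up again and move clear. Do not pinch or force the lever, do not press the smaller key, and leave the vials and everything else standing where they are.

Things in the scene. Friction and masses are not known exactly. Their poses are not given: they have to be found in the camera images.
- photometer: White box-shaped instrument fixed on the bench, 220 (x) x 300 (y) x 75 (z) mm, flat top. Origin at the centre of its underside, z up; its x runs from the front (keys, display, vents) to the rear, its y along the lever slot from home towards the higher clicks. Slot at x = +20 mm, home at y = -45 mm. A port cap 38 mm wide, 6 mm high lies at x = +76, y = -45 mm.
- home_stop (a point): Middle of the top of the dark stop bar across the home end of the slot: 36 mm (photometer's x) x 6 mm (y), 5 mm high on the photometer's top, 12 mm from the lever's middle at home. Beyond it the top is bare for 90 mm. Beside the slot six dark lines on a bare metal plate mark home and clicks 1 to 5.
- filter_lever (a joint): Travel of the filter lever along the photometer's +y, in m: 0 = home (against its end stop), clicks (detents) 1 to 5 at 0.018, 0.036, 0.054, 0.072, 0.090. Half-way between two clicks lies a crest: pushed over it the lever snaps on by itself into the next click and stays there. Going over a crest takes about 4 to 5 N; the lever is not sprung back to home.
- lever_top (a point): Middle of the top face of the filter lever: an upright dark steel tab 22 mm (photometer's x) x 10 mm (y) x 40 mm high, its foot at the photometer's top, its top 116 mm above the bench. The point moves with the lever.
- measure_key (a joint): Stroke of the larger round key in m: 0 = up, 0.006 = right down (5 N there); springs back up. A press counts from 0.0045.
- measure_key_top (a point): Centre of the top face of the larger round key (diameter 30 mm, grey, in a black housing) at the photometer's front, at x = -70, y = +60 mm of the photometer. It is pressed straight down.
- lamp_key (a joint): Stroke of the smaller round key in m: 0 = up, 0.005 = down. To be left alone.
- lamp_key_top (a point): Centre of the top face of the smaller round key (diameter 18 mm), at x = -70, y = -80 mm of the photometer.
- vial_a: Loose amber glass vial, 19 mm diameter, 40 mm high, standing on the photometer's top; origin at the centre of its foot. To be left standing.
- vial_b: A second vial of the same kind beside it; origin at the centre of its foot.
- tip_box: Loose orange tip box, 85 x 120 x 54 mm, on the bench to the left; origin at the centre of its underside.
- jar_a: Loose white jar with black lid, 60 mm diameter, 60 mm high, on the bench; origin at the centre of its foot.
- jar_b: A second such jar; origin at the centre of its foot.
- beaker: Loose open glass beaker, 70 mm diameter, 80 mm high, on the bench; origin at the centre of its foot.
There are look-alikes about, which are no part of the job. Leave any purple look-alike of the jar_a alone.

How it is judged (in metres and radians):
On the way, in this order (a step that is already met when the one before it is completed fails the run):
1. the filter lever sits in the third click (value of joint filter_lever between 0.048 and 0.06 m and value of joint measure_key below 0.002 m), for 0.3 s.
2. the larger key is pressed down (value of joint filter_lever between 0.048 and 0.06 m and value of joint measure_key above 0.0045 m), for 0.03 s.
At the end, for the whole second after the job is handed in: The lever is in the third click (0.048 to 0.060 m of travel), the larger key was pressed after that and is up again, the smaller key is up, and the loose things stand upright where they were (value of joint filter_lever between 0.048 and 0.06 m and value of joint each of measure_key, lamp_key below 0.0015 m and angle between each of vial_a, vial_b, tip_box, jar_a, jar_b, beaker's own z axis and vertical below 0.2 rad); the robot touches nothing.
It fails at once if the lever runs past the third click (over the crest towards the fourth, 0.064 m) (value of joint filter_lever above 0.064 m).
It fails at once if the larger key is pressed while the lever is not in the third click (value of joint measure_key above 0.0045 m and not (value of joint filter_lever between 0.048 and 0.06 m)).
It fails at once if the lever is pinched or forced: more than 30 N between fingers and lever (contact force between the fingers and filter_lever above 30 N).
It fails at once if the smaller key is pressed (value of joint lamp_key above 0.003 m).
It fails at once if a vial, jar, beaker or the tip box is pushed more than 15 mm, lifted or knocked over (distance of any of vial_a, vial_b, tip_box, jar_a, jar_b, beaker from where it was at the start of the episode above 0.015 m).
It also fails if it takes over 45 s, if anything falls off the work surface, if the arm or the gripper's body presses on something with over 40 N, if the wrist force passes 120 N, or if a joint passes its speed limit or range.

ROBOT

A 7-joint arm with a two-finger parallel gripper is mounted at the origin on the work surface. World frame = base frame: x ahead of the robot, y to its left, z up, the work surface at z = 0. Lengths are in m, angles in degrees, forces in N, time in s.
With the tool pointing down it reaches from about 0.425 to 0.875 m from the base axis. Payload 4.7 kg.
Tool frame: the origin (TCP) lies on the mounting face of the last link; the fingertips stand 182 mm ahead of it and the grasp point (between the pads) lies env.grip_depth ahead of it (env.grip_depth is the distance from the TCP to the grasp point, in m); x points along the fingers, y is the direction in which the jaws open and shut, and the axes are right-handed (so a half turn about x gives the same grasp; the last joint's range is limited). The gripper opens to 87 mm and grips with 3 to 60 N. Pads are 19 mm wide; open, the fingers measure 117 mm over their backs; the gripper's body (75 mm by 190 mm) begins 51 mm behind the grasp point.
Start: joints at [75.579, 18.392, -4.016, 83.108, 1.295, 78.541, -3.26], TCP at [0.171, -0.627, 0.405] pointing down, gripper open.
Joint ranges: [-163.93, 163.93], [-17.29, 119.83], [-79.2, 71.16], [3.27, 140.29], [-89.18, 269.18], [5.43, 117.66], [-154.24, 154.24]. Speed limits (degrees/s): [147.25, 147.25, 180, 180, 180, 180, 180].

INTERFACE

Orientations are given as [roll, pitch, yaw] about the fixed x, y, z axes, in that order (R = Rz(yaw) Ry(pitch) Rx(roll)).
In Python, from cell import sensors, viewer, env gives the robot as it stands.
- The arm moves only by the tool carry_out, never from a script. Its argument "moves" is a list of rows, each a list of 4 numbers: the shift along the world's x, y, z in cm, then the turn about the world's z in rad. In form: [[tx, ty, tz, spin], ...]. A call has 1 to 12 rows; each row shifts and turns the pose as measured when the row begins; what a row does not reach is not made up. A row lasts 1/10 s, in which the tool goes at most 50 mm and 8.59 degrees, less where a joint would pass 70% of its speed; a pose out of reach is approached as far as the arm can. A call with a gripper value outside its range is refused whole. "hand" is the finger opening in cm, from 0 to 8.7, set as the call begins (left out, the last holds). The fingers move at their own pace and stop on an object; "force" is the grip in N (left out, the last holds). Time passes only in rows, so rows that do not move let the fingers close. It gives the time, the measured TCP pose, the force and the opening at its end, in the units of the state.
- sensors.get_obs(): the state, without advancing time (a new reading comes with each control period).
- viewer.read_camera(name): name is "scene" or "top" or "wrist"; returns the picture (384x512x3 uint8, red, green, blue); there is no depth.
- viewer.camera_model(name): a dict with "K" (3x3 intrinsics, pixels), "extrinsics" (4x4, takes a point from world to camera coordinates). Camera axes: x right, y down, z forward; pixel columns grow to the right and rows downward; lengths in m; the calibration is good to about 2 mm. A picture is of the moment at which its call begins: read the wrist's pose just before it. camera_model takes no time and is no camera call; for the wrist camera it gives the pose at the moment of the call.
- env.sign_off(): hands the job in, once; it reports no verdict.
The state is a dict: "time_s": time; "qpos": joint angles; "joint_velocities": joint speeds; "effort": joint torques, N m; "tool_pos": TCP position; "tool_rot": TCP orientation; "force": force on the tool from outside, world axes, zero at the start; "wrist_torque": the same for the moment, N m; "grip_width": finger opening in m.
Only numpy, scipy, OpenCV 4.12 (cv2) and the standard library are available. Lean on these libraries where they do the work, as an engineer would, in place of code of your own. Each camera call takes 0.05 s, during which the arm holds its last target. There are 200 camera calls.

## Working session

There is one attempt and no reset: what is moved stays moved. The work goes in short steps, Python scripts to look and compute and a tool call to move; the robot and the scene stay as the last step left them, time stands still between calls to the robot, and variables do not carry over. Pictures are saved under pics/ and viewed, about 8 in all and at most 12, crops included, and the job is handed in when it is done.

Besides the shell and the picture viewer there is one more tool, called after ">>>" as name(argument=value, ...) on one line, values as JSON. carry_out: Moves the arm, as the interface text tells. Its arguments: {"type":"object","properties":{"moves":{"type":"array"},"hand":{"type":"number"},"force":{"type":"number"}},"required":["moves"]}

```bash
mkdir -p pics; ls
python3 - <<'E'
from cell import sensors, viewer, env
import cv2,numpy as np
o=sensors.get_obs()
print(o['time_s'],o['tool_pos'],o['tool_rot'],o['grip_width'],o['force'],env.grip_depth)
for n in ['top','scene']:
    m=viewer.camera_model(n);print(n,np.round(m['K'],1).tolist(),np.round(m['extrinsics'],4).tolist())
    im=viewer.read_camera(n)[:,:,::-1]
    cv2.imwrite(f'pics/{n}0.png',im)
a=cv2.imread('pics/top0.png')
cv2.imwrite('pics/top0b.png',cv2.resize(a,(800,600),interpolation=cv2.INTER_CUBIC))
E
```

```text
pics
0.0 [ 0.17065637 -0.6269758   0.40368015] [-87.5068      89.89181673 107.72496668] 0.08666394012463483 [-0.29391974 -0.5781693   0.84146394] 0.1635
top [[391.5, 0.0, 252.0], [0.0, 391.5, 190.6], [0.0, 0.0, 1.0]] [[0.0086, -0.9998, -0.0168, 0.0067], [-0.998, -0.0075, -0.0627, 0.5577], [0.0625, 0.0173, -0.9979, 1.07], [0.0, 0.0, 0.0, 1.0]]
scene [[353.8, 0.0, 255.5], [0.0, 353.8, 188.5], [0.0, 0.0, 1.0]] [[0.1447, 0.9894, 0.0069, -0.0729], [0.8345, -0.1183, -0.5382, -0.4123], [-0.5317, 0.0837, -0.8428, 1.2757], [0.0, 0.0, 0.0, 1.0]]
```

View pics/top0b.png

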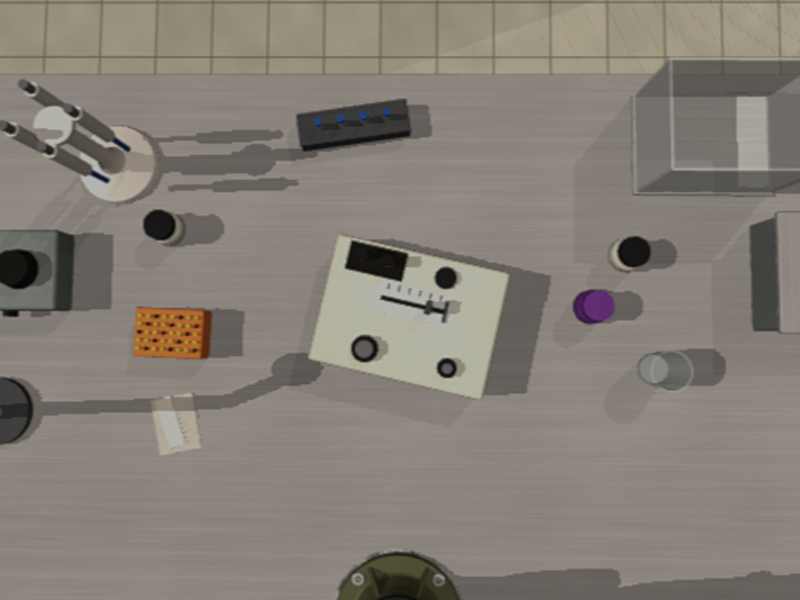

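View pics/scene0.png

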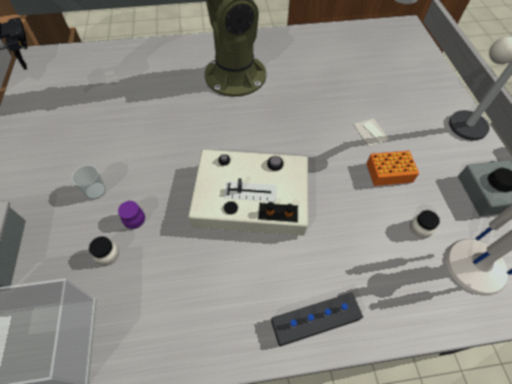

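The top view shows the white photometer at about (410,317) of 800x600. The stop bar is at (446,312) with the lever beside it at about (430,308). The larger key is at (364,348), the smaller key at (447,368), and the vials are in the dark area at (377,260). I'll fit the pose and check it in a crop.

```bash
cat > h.py <<'E'
import numpy as np,cv2
from cell import sensors,viewer,env
def proj(m,P):
    P=np.atleast_2d(P); c=P@m['extrinsics'][:3,:3].T+m['extrinsics'][:3,3]
    p=c@m['K'].T; return p[:,:2]/p[:,2:]
def onplane(m,uv,z):
    R,t=m['extrinsics'][:3,:3],m['extrinsics'][:3,3]; o=-R.T@t
    d=R.T@np.linalg.inv(m['K'])@np.array([*uv,1.]); return o+d*(z-o[2])/d[2]
def W(pose,p):  # photometer -> world
    x,y,a=pose; c,s=np.cos(a),np.sin(a); p=np.atleast_2d(p)
    return np.c_[x+c*p[:,0]-s*p[:,1], y+s*p[:,0]+c*p[:,1], p[:,2]]
E
cat > fit.py <<'E'
from h import *
from scipy.optimize import least_squares
m=viewer.camera_model('top'); im=cv2.imread('pics/top0.png')
hsv=cv2.cvtColor(im,cv2.COLOR_BGR2HSV)
g=im.astype(int); mask=((g.min(2)>150)).astype(np.uint8)
n,l,st,_=cv2.connectedComponentsWithStats(mask)
k=l[int(317*.64)+12,int(400*.64)]; 
ct=max(cv2.findContours((l==k).astype(np.uint8),cv2.RETR_EXTERNAL,cv2.CHAIN_APPROX_NONE)[0],key=len)[:,0,:].astype(float)
r=cv2.minAreaRect(ct.astype(np.float32)); print(r,cv2.boxPoints(r).tolist())
px=np.array([[340,235],[508,272],[481,398],[309,359],[364,348],[447,368]])*.64
ob=np.array([[.11,.15,.075],[.11,-.15,.075],[-.11,-.15,.075],[-.11,.15,.075],[-.07,.06,.083],[-.07,-.08,.08]])
s=least_squares(lambda q:(proj(m,W(q,ob))-px).ravel(),[.6,0,-.2]); print(s.x,np.degrees(s.x[2]),s.fun.reshape(-1,2).round(2).tolist())
q=s.x; np.save('pose.npy',q)
print(proj(m,W(q,[[.02,-.045+d,.116] for d in (0,.018,.036)])), W(q,[[-.07,.06,.08],[.02,-.027,.116]]))
u0,v0=190,140; c=im[v0:270,u0:340]; f=5; c=cv2.resize(c,None,fx=f,fy=f,interpolation=cv2.INTER_CUBIC)
for p in proj(m,W(q,ob)): cv2.drawMarker(c,tuple(((p-[u0,v0]+.5)*f).astype(int).tolist()),(0,0,255),0,12)
for d in (0,.018): 
  b=W(q,[[.02+i*.011,-.045+d+j*.005,.116] for i,j in((1,1),(1,-1),(-1,-1),(-1,1))])
  cv2.polylines(c,[((proj(m,b)-[u0,v0]+.5)*f).astype(np.int32)],True,(0,255,0) if d else (255,0,0),1)
cv2.imwrite('pics/crop1.png',c)
E
python3 fit.py
```

```text
((261.4049072265625, 202.1540985107422), (111.59941101074219, 80.73635864257812), 13.240520477294922) [[197.84262084960938, 228.66883850097656], [216.3344268798828, 150.0786895751953], [324.9671936035156, 175.6393585205078], [306.47540283203125, 254.22950744628906]]
[ 0.52433036 -0.01578939 -0.21623624] -12.389424129000501 [[-1.76, -1.43], [1.61, -0.21], [0.94, 1.37], [-1.07, 0.4], [0.4, 0.26], [-0.16, -0.48]]
[[281.12707827 197.64876319]
 [274.15240176 196.06387957]
 [267.18544369 194.48074986]] [[ 0.46883383  0.05783217  0.08      ]
 [ 0.53807161 -0.04645172  0.116     ]]
```

View pics/crop1.png

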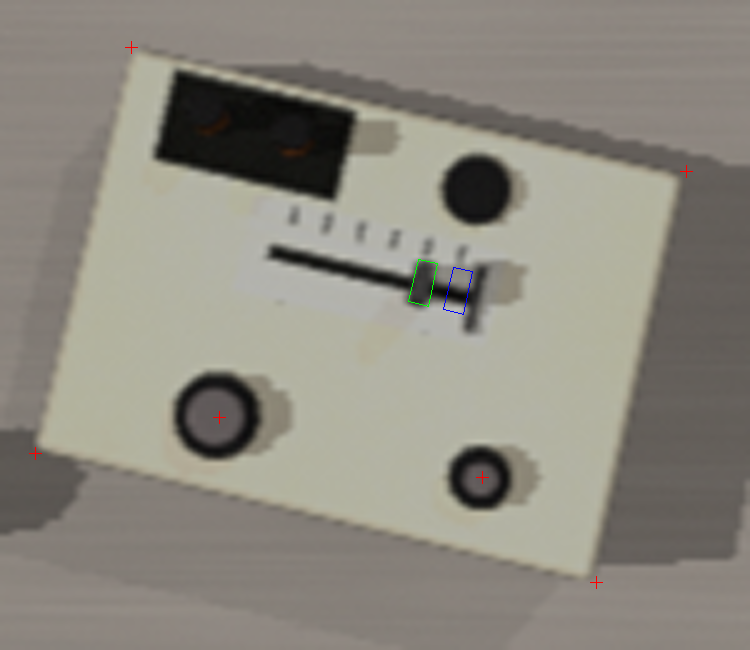

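The crop confirms that the lever (421,285) matches the green click-1 outline, next to the stop bar (475,300). The large grey key is at (218,416), the small key at (482,478) and the vials at (210,115)/(293,135). So the lever stands in click 1 and needs two more clicks. Next I'll plan the approach.

Run:
```python
from h import *
from scipy.spatial.transform import Rotation as R
q=np.load('pose.npy'); o=sensors.get_obs()
print(R.from_euler('xyz',o['tool_rot'],degrees=True).as_matrix().round(3))
print('push dir',-np.sin(q[2]),np.cos(q[2]),'phot x',np.cos(q[2]),np.sin(q[2]))
t=W(q,[.02,-.045+.018-.005-.025,.3])[0]; print('approach',t, (t-o['tool_pos'])*100)
print('key',W(q,[-.07,.06,.08]))
```

```text
[[-0.     0.263 -0.965]
 [ 0.002 -0.965 -0.263]
 [-1.    -0.002  0.   ]]
push dir 0.21455504565855318 0.9767118983520453 phot x 0.9767118983520453 -0.21455504565855318
approach [ 0.53163496 -0.07575307  0.3       ] [ 36.09738846  55.12641895 -10.37868301]
key [[0.46883383 0.05783217 0.08      ]]
```

>>> carry_out(moves=[[2.6,3.9,0,0.08],[2.6,3.9,0,0.08],[2.6,3.9,0,0.08],[2.6,3.9,0,0.08],[2.6,3.9,0,0.08],[2.6,3.9,0,0.08],[2.6,3.9,0,0.08],[2.6,3.9,0,0.08],[2.6,3.9,0,0.08],[2.6,3.9,0,0.08],[2.6,3.9,0,0.08],[2.6,3.9,0,0.08]], hand=0, force=10)

```text
time_s: 1.3
tool_pos: [0.4823, -0.1438, 0.3974]
tool_rot: [-48.1, 89.4, -156.7]
force: [0.8, -0.9, -0.2]
grip_width: 0.0025
```

```bash
cat > st.py <<'E'
from h import *
from scipy.spatial.transform import Rotation as R
q=np.load('pose.npy'); o=sensors.get_obs(); p=o['tool_pos']
M=R.from_euler('xyz',o['tool_rot'],degrees=True).as_matrix()
d=p[:2]-q[:2]; c,s=np.cos(q[2]),np.sin(q[2])
print('t',o['time_s'],'pos',p.round(4),'phot xy',np.round([c*d[0]+s*d[1],-s*d[0]+c*d[1]],4),'tip z',round(p[2]-.182,4),'jaw ang err deg',np.degrees(np.arctan2(M[1,1],M[0,1])-q[2]).round(2),'F',np.round(o['force'],2),'w',o['grip_width'])
E
python3 st.py
```

```text
t 1.3 pos [ 0.4823 -0.1438  0.3974] phot xy [-0.0136 -0.134 ] tip z 0.2154 jaw ang err deg -6.12 F [ 0.83 -0.86 -0.19] w 0.0024750798251304937
```

>>> carry_out(moves=[[2.5,3.3,0,0.06],[1.7,2.4,0,0.047],[0.6,0.8,0,0],[0,0,0,0],[0,0,-3,0],[0,0,-3,0],[0,0,0,0]])

```text
time_s: 2.0
tool_pos: [0.5317, -0.0729, 0.3353]
tool_rot: [-50.0, 89.4, -151.7]
force: [-0.8, -0.3, 0.5]
grip_width: 0.0005
```

```bash
python3 st.py
python3 - <<'E'
from h import *
im=viewer.read_camera('wrist')[:,:,::-1]; cv2.imwrite('pics/w1.png',im)
E
```

```text
t 2.0 pos [ 0.5317 -0.0729  0.3353] phot xy [ 0.0194 -0.0542] tip z 0.1533 jaw ang err deg 0.6 F [-0.85 -0.27  0.53] w 0.0005304346889788956
```

View pics/w1.png

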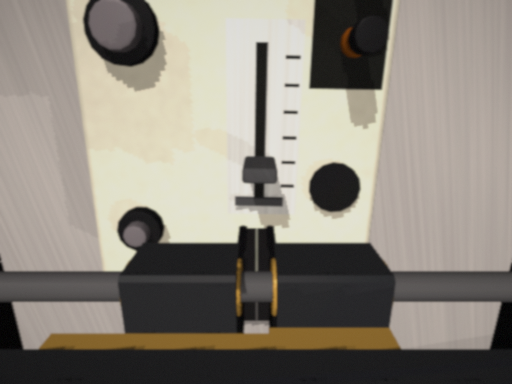

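The wrist view shows the fingers at (257,280), in line with the slot. The lever at (260,170) is just past the stop bar at (259,201), which agrees with click 1. I'll back off slightly and lower.

>>> carry_out(moves=[[-0.1,-0.6,-1.5,0],[0,0,-2,0],[0,0,-1.5,0],[0,0,-0.7,0],[0,0,0,0],[0,0,0,0]])

```text
time_s: 2.65
tool_pos: [0.532, -0.0851, 0.2819]
tool_rot: [13.0, 89.4, -89.3]
force: [-0.4, -0.5, -0.2]
grip_width: 0.001
```

```bash
python3 st.py
```

```text
t 2.65 pos [ 0.532  -0.0851  0.2819] phot xy [ 0.0224 -0.0661] tip z 0.0999 jaw ang err deg 0.1 F [-0.43 -0.53 -0.21] w 0.0009907475698554772
```

>>> carry_out(moves=[[0,0,-0.4,0],[0.1,0.5,0,0],[0.1,0.5,0,0],[0.06,0.3,0,0],[0,0,0,0],[0,0,0,0]])

```text
time_s: 3.25
tool_pos: [0.536, -0.07, 0.28]
tool_rot: [32.6, 89.3, -69.6]
force: [-0.9, 0.2, -0.5]
grip_width: 0.0005
```

```bash
python3 st.py
```

```text
t 3.25 pos [ 0.536 -0.07   0.28 ] phot xy [ 0.023  -0.0504] tip z 0.098 jaw ang err deg 0.19 F [-0.95  0.22 -0.46] w 0.0005114416227213007
```

>>> carry_out(moves=[[0.04,0.2,0,0],[0.04,0.2,0,0],[0,0,0,0]])

```text
time_s: 3.55
tool_pos: [0.5368, -0.0657, 0.2802]
tool_rot: [32.9, 89.3, -69.3]
force: [0.7, 0.2, -0.1]
grip_width: 0.0006
```

>>> carry_out(moves=[[0.04,0.2,0,0],[0,0,0,0]])

```text
time_s: 3.75
tool_pos: [0.5372, -0.0637, 0.2801]
tool_rot: [32.3, 89.3, -69.9]
force: [0.4, 0.1, 0.9]
grip_width: 0.0003
```

>>> carry_out(moves=[[0.04,0.2,0,0],[0,0,0,0]])

```text
time_s: 3.95
tool_pos: [0.5377, -0.0615, 0.28]
tool_rot: [31.9, 89.3, -70.3]
force: [0.5, 0.9, -0.0]
grip_width: 0.0005
```

>>> carry_out(moves=[[0.04,0.2,0,0],[0,0,0,0]])

```text
time_s: 4.15
tool_pos: [0.538, -0.06, 0.28]
tool_rot: [29.6, 89.2, -72.6]
force: [-0.6, -1.1, 0.3]
grip_width: 0.0006
```

```bash
python3 st.py
```

```text
t 4.15 pos [ 0.538 -0.06   0.28 ] phot xy [ 0.0228 -0.0402] tip z 0.098 jaw ang err deg 0.13 F [-0.59 -1.12  0.26] w 0.0005536825963230151
```

>>> carry_out(moves=[[0.04,0.2,0,0],[0,0,0,0]])

```text
time_s: 4.35
tool_pos: [0.5383, -0.0589, 0.28]
tool_rot: [25.8, 89.2, -76.5]
force: [-0.3, -2.6, 0.7]
grip_width: 0.0002
```

>>> carry_out(moves=[[0.04,0.2,0,0],[0,0,0,0]])

```text
time_s: 4.55
tool_pos: [0.5386, -0.0579, 0.28]
tool_rot: [22.5, 89.1, -79.9]
force: [-0.7, -2.1, -0.2]
grip_width: 0.0003
```

>>> carry_out(moves=[[0.04,0.2,0,0],[0,0,0,0]])

```text
time_s: 4.75
tool_pos: [0.5389, -0.0567, 0.28]
tool_rot: [20.0, 89.0, -82.4]
force: [-0.7, -3.2, 0.7]
grip_width: 0.0003
```

```bash
python3 st.py
```

```text
t 4.75 pos [ 0.5389 -0.0567  0.28  ] phot xy [ 0.023  -0.0368] tip z 0.098 jaw ang err deg -0.02 F [-0.72 -3.18  0.68] w 0.0002735292380323176
```

>>> carry_out(moves=[[0.04,0.2,0,0],[0.04,0.2,0,0],[0.04,0.2,0,0],[0,0,0,0]])

```text
time_s: 5.15
tool_pos: [0.5402, -0.0501, 0.2801]
tool_rot: [21.4, 89.0, -81.0]
force: [0.0, 0.4, -0.5]
grip_width: 0.0005
```

>>> carry_out(moves=[[0.04,0.2,0,0],[0.04,0.2,0,0],[0,0,0,0]])

```text
time_s: 5.45
tool_pos: [0.5414, -0.0428, 0.2801]
tool_rot: [29.1, 89.2, -73.2]
force: [-0.4, -0.6, 0.0]
grip_width: 0.0005
```

>>> carry_out(moves=[[0.04,0.2,0,0],[0,0,0,0]])

```text
time_s: 5.65
tool_pos: [0.5418, -0.0411, 0.2801]
tool_rot: [26.8, 89.2, -75.5]
force: [-0.5, -2.3, 0.9]
grip_width: 0.0004
```

```bash
python3 st.py
```

```text
t 5.65 pos [ 0.5418 -0.0411  0.2801] phot xy [ 0.0225 -0.0209] tip z 0.0981 jaw ang err deg 0.13 F [-0.51 -2.34  0.89] w 0.00038154200918611467
```

The lever has passed into click 2 and contact has come back at the expected place. I'll take single steps from here.

>>> carry_out(moves=[[0.04,0.2,0,0],[0,0,0,0]])

```text
time_s: 5.85
tool_pos: [0.5421, -0.0402, 0.2801]
tool_rot: [22.6, 89.1, -79.8]
force: [-0.5, -2.0, 0.9]
grip_width: 0.0009
```

>>> carry_out(moves=[[0.04,0.2,0,0],[0,0,0,0]])

```text
time_s: 6.05
tool_pos: [0.5423, -0.0391, 0.28]
tool_rot: [19.5, 89.0, -82.9]
force: [-1.5, -1.9, 1.4]
grip_width: 0.0006
```

>>> carry_out(moves=[[0.04,0.2,0,0],[0,0,0,0]])

```text
time_s: 6.25
tool_pos: [0.5427, -0.0378, 0.2801]
tool_rot: [18.2, 88.9, -84.3]
force: [-0.3, -3.2, -0.2]
grip_width: 0.0005
```

```bash
python3 st.py
```

```text
t 6.25 pos [ 0.5427 -0.0378  0.2801] phot xy [ 0.0226 -0.0176] tip z 0.0981 jaw ang err deg -0.06 F [-0.26 -3.2  -0.25] w 0.0004891623409739553
```

>>> carry_out(moves=[[0.04,0.2,0,0],[0,0,0,0]])

```text
time_s: 6.45
tool_pos: [0.5431, -0.036, 0.2801]
tool_rot: [17.7, 88.9, -84.8]
force: [-0.6, -2.8, 1.1]
grip_width: 0.0004
```

>>> carry_out(moves=[[0.04,0.2,0,0],[0,0,0,0]])

```text
time_s: 6.65
tool_pos: [0.5437, -0.0326, 0.2801]
tool_rot: [21.1, 89.0, -81.4]
force: [1.0, 0.3, 1.1]
grip_width: 0.0005
```

```bash
python3 st.py
```

```text
t 6.65 pos [ 0.5437 -0.0326  0.2801] phot xy [ 0.0225 -0.0123] tip z 0.0981 jaw ang err deg -0.06 F [1.04 0.31 1.08] w 0.0005316971517595509
```

The force dropped to zero as the lever snapped on. I'll retreat, rise and look.

>>> carry_out(moves=[[-0.2,-0.9,0,0],[-0.2,-0.9,0,0],[0,0,2,0],[0,0,3,0],[0,0,3,0],[0,0,0,0],[0,0,0,0]])

```text
time_s: 7.35
tool_pos: [0.5381, -0.0514, 0.3612]
tool_rot: [17.9, 89.4, -84.5]
force: [0.0, -0.8, -0.1]
grip_width: 0.0005
```

```bash
cat > wl.py <<'E'
from h import *
import sys
q=np.load('pose.npy'); m=viewer.camera_model('wrist'); im=viewer.read_camera('wrist')[:,:,::-1].copy()
im=cv2.resize(im,None,fx=1.5,fy=1.5,interpolation=cv2.INTER_CUBIC)
for d,col in ((.036,(255,0,0)),(.054,(0,255,0)),(.072,(0,0,255))):
  b=W(q,[[.02+i*.011,-.045+d+j*.005,.116] for i,j in((1,1),(1,-1),(-1,-1),(-1,1))])
  cv2.polylines(im,[((proj(m,b)+.5)*1.5).astype(np.int32)],True,col,1)
for p in proj(m,W(q,[[-.07,.06,.083]])): cv2.drawMarker(im,tuple((p*1.5).astype(int).tolist()),(0,0,255),0,14)
cv2.imwrite('pics/%s.png'%sys.argv[1],im)
E
python3 wl.py w2; python3 st.py
```

```text
t 7.4 pos [ 0.5383 -0.0514  0.3614] phot xy [ 0.0213 -0.0317] tip z 0.1794 jaw ang err deg 0.04 F [-0.42 -0.12  0.28] w 0.00041248690033975934
```

View pics/w2.png

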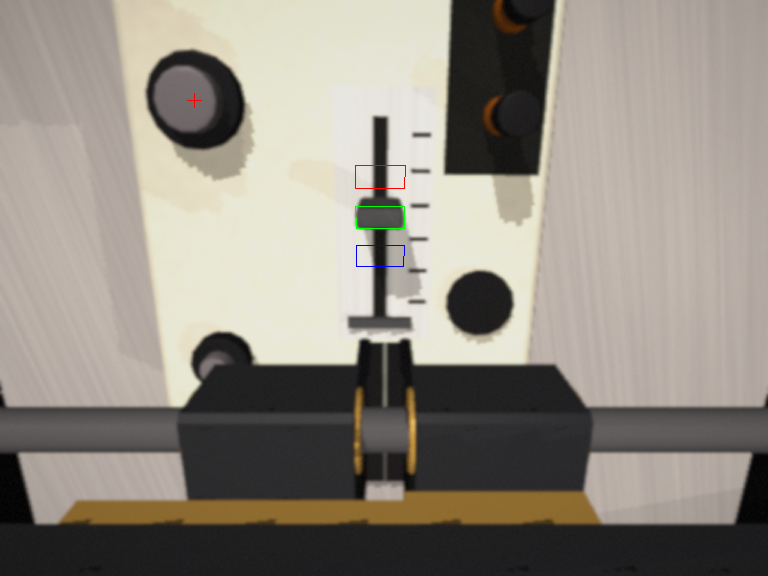

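The lever (380,215) sits on the green click-3 outline, clear of click 2 (blue) and click 4 (red). The larger key is at (187,99). I'll move above it.

>>> carry_out(moves=[[-1.7,2.7,0,0],[-1.7,2.7,0,0],[-1.7,2.7,0,0],[-1.5,2.2,0,0],[0,0,0,0],[0,0,0,0]])

```text
time_s: 8.0
tool_pos: [0.4679, 0.0524, 0.3546]
tool_rot: [-32.1, 89.4, -134.6]
force: [0.9, -0.5, 0.1]
grip_width: 0.0005
```

```bash
python3 st.py
```

```text
t 8.0 pos [0.4679 0.0524 0.3546] phot xy [-0.0697  0.0545] tip z 0.1726 jaw ang err deg -0.12 F [ 0.87 -0.49  0.1 ] w 0.00047598154453581503
```

>>> carry_out(moves=[[0.1,0.5,0,0],[0,0,-2,0],[0,0,-2,0],[0,0,-1.5,0],[0,0,0,0]])

```text
time_s: 8.5
tool_pos: [0.4711, 0.0545, 0.2966]
tool_rot: [-43.4, 89.5, -146.3]
force: [-1.1, 0.2, -0.9]
grip_width: 0.0007
```

```bash
python3 st.py; python3 wl.py w3
```

```text
t 8.5 pos [0.4711 0.0545 0.2966] phot xy [-0.067   0.0572] tip z 0.1146 jaw ang err deg -0.48 F [-1.1   0.16 -0.93] w 0.0006502363219485609
```

View pics/w3.png

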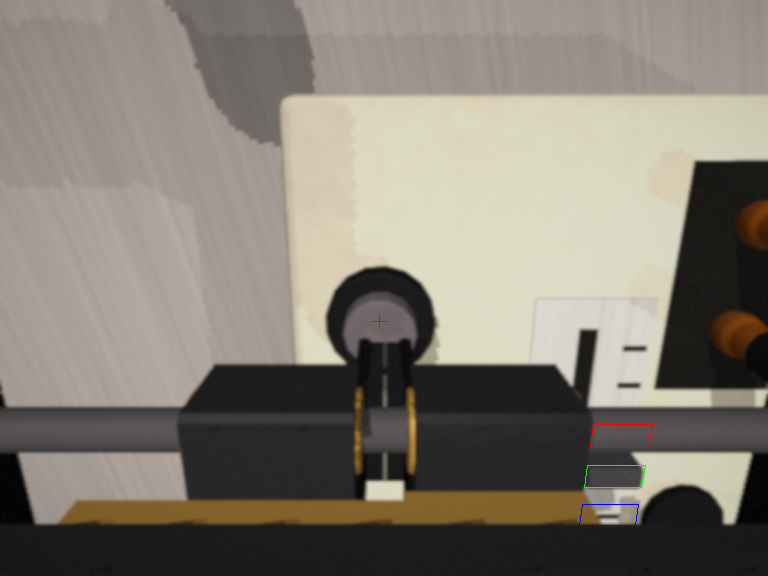

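The fingertips (385,345) line up with the larger key's face (380,321), and the lever stays on its green outline. I'll correct 3 mm and step down.

>>> carry_out(moves=[[-0.2,0.3,0,0],[0,0,-1,0],[0,0,-0.4,0],[0,0,0,0],[0,0,0,0]])

```text
time_s: 9.05
tool_pos: [0.4711, 0.0574, 0.2847]
tool_rot: [-14.8, 89.7, -117.8]
force: [-0.4, -0.0, 0.4]
grip_width: 0.0007
```

```bash
python3 st.py
```

```text
t 9.05 pos [0.4711 0.0574 0.2847] phot xy [-0.0677  0.06  ] tip z 0.1027 jaw ang err deg -0.58 F [-0.44 -0.    0.38] w 0.0006665459067811652
```

>>> carry_out(moves=[[-0.2,0,-0.3,0],[0,0,-0.3,0],[0,0,0,0]])

```text
time_s: 9.35
tool_pos: [0.4692, 0.0575, 0.2789]
tool_rot: [-0.9, 89.7, -103.9]
force: [0.8, 0.1, 1.0]
grip_width: 0.0006
```

>>> carry_out(moves=[[0,0,-0.3,0],[0,0,0,0]])

```text
time_s: 9.55
tool_pos: [0.4693, 0.0576, 0.2763]
tool_rot: [4.8, 89.7, -98.2]
force: [-1.1, -0.5, 3.3]
grip_width: 0.0005
```

>>> carry_out(moves=[[0,0,-0.3,0],[0,0,0,0]])

```text
time_s: 9.75
tool_pos: [0.4695, 0.0577, 0.2738]
tool_rot: [5.7, 89.7, -97.3]
force: [-2.6, 0.1, 5.3]
grip_width: 0.0006
```

```bash
python3 st.py
```

```text
t 9.75 pos [0.4695 0.0577 0.2738] phot xy [-0.0693  0.06  ] tip z 0.0918 jaw ang err deg -0.58 F [-2.55  0.15  5.27] w 0.0005502490097071416
```

>>> carry_out(moves=[[0,0,-0.3,0],[0,0,0,0]])

```text
time_s: 9.95
tool_pos: [0.47, 0.0581, 0.274]
tool_rot: [0.1, 89.5, -102.9]
force: [-3.1, 0.2, 4.3]
grip_width: 0.0006
```

>>> carry_out(moves=[[0,0,-0.3,0],[0,0,0,0]])

```text
time_s: 10.15
tool_pos: [0.4704, 0.0585, 0.274]
tool_rot: [-0.4, 89.4, -103.4]
force: [-2.9, -0.2, 3.2]
grip_width: 0.0004
```

>>> carry_out(moves=[[0,0,-0.6,0],[0,0,-0.6,0]])

```text
time_s: 10.35
tool_pos: [0.4718, 0.0599, 0.2724]
tool_rot: [-5.6, 89.0, -108.6]
force: [-25.1, -3.1, 65.6]
grip_width: 0.0006
```

```bash
python3 st.py; python3 -c "
from h import *
o=sensors.get_obs();print(o['qpos'],o['effort'])"; python3 wl.py w4
```

```text
t 10.35 pos [0.4718 0.0599 0.2724] phot xy [-0.0675  0.0626] tip z 0.0904 jaw ang err deg -0.64 F [-25.11  -3.1   65.62] w 0.000645244872431183
[ 31.87543505   7.02198554 -44.50840939 114.77199091   6.62394544
  60.89649714 -28.73197271] [  0.33750057  -5.55104166   0.29805218 -14.34668362   1.0518761
  -9.50339466   0.05011608]
```

View pics/w4.png

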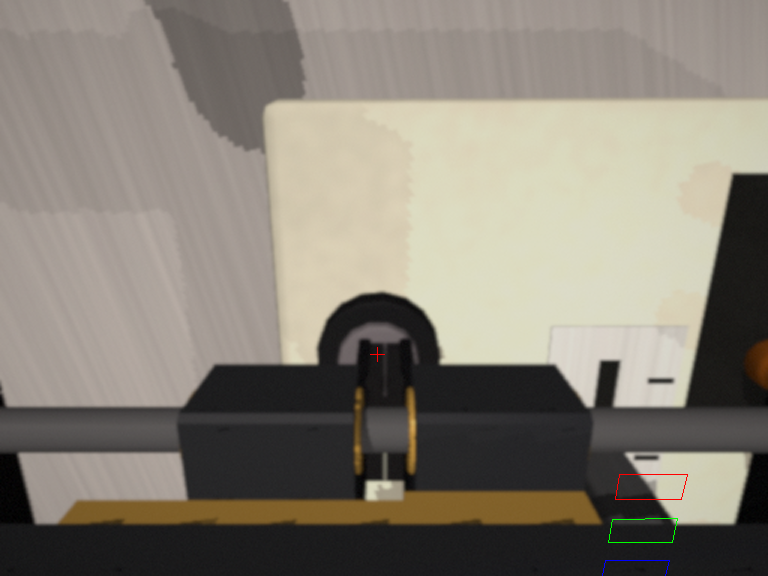

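The 65 N reading is a hard stop, harder than I intended, with the fingertips on the key face, so it is fully down. I'll lift straight away.

>>> carry_out(moves=[[0,0,0.6,0],[0,0,1.5,0],[0,0,3,0],[0,0,4,0],[-0.5,0,4,0],[0,-4,3,0],[0,-5,2,0],[0,-5,0,0],[0,-5,0,0],[0,-5,0,0],[0,-5,0,0],[0,0,0,0]])

```text
time_s: 11.6
tool_pos: [0.4629, -0.2337, 0.4612]
tool_rot: [15.2, 88.6, -87.4]
force: [0.4, -0.4, -0.1]
grip_width: 0.0003
```

```bash
python3 st.py
python3 - <<'E'
from h import *
q=np.load('pose.npy'); m=viewer.camera_model('top'); im=viewer.read_camera('top')[:,:,::-1]
a=cv2.imread('pics/top0.png'); 
def crop(i): return cv2.resize(i[135:270,70:470],(800,270),interpolation=cv2.INTER_CUBIC)
cv2.imwrite('pics/end.png',np.vstack([crop(a),crop(im)]))
E
```

```text
t 11.6 pos [ 0.4629 -0.2337  0.4612] phot xy [-0.0133 -0.226 ] tip z 0.2792 jaw ang err deg -0.19 F [ 0.4  -0.42 -0.11] w 0.0003480771742382425
```

View pics/end.png

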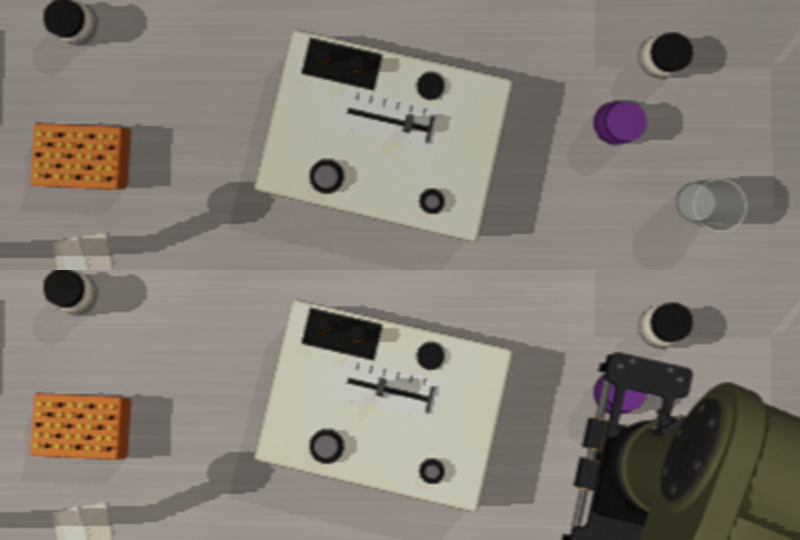

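The before/after pictures show the lever moved from (408,123) to (382,386), which is about 36 mm and so click 3. Both keys look up, everything in view is where it was, and the arm is clear.

```bash
python3 -c "
from cell import env; print(env.sign_off())"
```

```text
the job is handed in; nothing more can be done
None
```

I pushed the lever from click 1, where it was standing, to click 3 with closed fingertips. I then pressed the larger key fully down, let it come up and moved the arm clear. The job is handed in at about 11.7 s; the hand-in gives no verdict.

- **Lever:** the wrist picture showed it on the projected click-3 outline, and the final top view shows about 36 mm of travel. The push force I saw on the lever stayed around 3 N.
- **Key:** the tip went down about 6 mm to a hard stop. My last, overly large step pushed the wrist force to about 66 N. That is below the 120 N wrist limit and was on the fingertips, but harder than needed.
- **End check:** both keys look up, and the vials, tip box and both jars stand where they were. The arm hid the beaker in the last picture, so I did not check it; the fingertips were about 0.28 m above the bench there, well over its 0.08 m height.
- **Pose fit:** the fitted pose left the photometer's top corners off by up to about 2 px (about 5 mm), but contact and the wrist pictures agreed with it.

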